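# Reload the board-drying drawer

## Task

Open the drying cabinet's drawer, take the finished board hanger off the bar inside and stand it upright in the grey tray, and drape every waiting board hanger from the mat over the bar. Once the bar is loaded, push the drawer fully shut, then throw the switch lever over to its other end. Leave the other things on the bench where they are.

Things in the scene. Friction and masses are not known exactly. Their poses are not given: they have to be found in the camera images.
- drawer (a joint): the cabinet's drawer: 0 = shut, grows to 0.18 m fully open (it slides out along -x of the cabinet, towards the robot); moved by about 2 N, stays where it is left, no latch. Its white front is 340 mm wide, 16 mm thick, top edge 152 mm above the table. The grey cabinet is 360 mm wide, 220 mm deep, 170 mm tall; its face is 115 mm beyond the hanging bar when the drawer is fully open
- pull (a point): middle of the drawer's bow handle: a level round bar 10 mm thick and 120 mm long, along y, 135 mm above the table and 45 mm out from the drawer's front, 17 mm below its top edge; x points into the cabinet. Moves with the drawer
- bar_mid (a point): middle of the drawer's hanging bar: round, level, 14 mm thick, along y, axis 92 mm above the table, free over 129 mm either side of this point between two posts 104 mm tall. Moves with the drawer; 65 mm behind the back of its front, 76 mm above its floor. A hanger on the bar has its point about 7 mm below the axis, its feet 12 mm off the floor
- done_c (a point): finished hanger, on the bar in the drawer at first; 70 (x) x 60 (y) x 114 mm tall, 150 g, foot-heavy. Two upright green boards, 46 mm apart in x, are its legs; a bridge joins them, its underside a V-roof with the ridge along y, 72 mm above the feet, open at both y ends, to straddle a bar along y. On top a grip tab 12 (x) x 24 (y) mm, 77 to 114 mm above the feet. This point: on the axis, 57 mm above the feet
- wet1_c (a point): waiting hanger on the mat (no height), or absent; 70 (x) x 60 (y) x 114 mm tall, 150 g, foot-heavy. Two upright green boards, 46 mm apart in x, are its legs; a bridge joins them, its underside a V-roof with the ridge along y, 72 mm above the feet, open at both y ends, to straddle a bar along y. On top a grip tab 12 (x) x 24 (y) mm, 77 to 114 mm above the feet. This point: on the axis, 57 mm above the feet
- wet2_c (a point): waiting hanger on the mat (no height), or absent; 70 (x) x 60 (y) x 114 mm tall, 150 g, foot-heavy. Two upright green boards, 46 mm apart in x, are its legs; a bridge joins them, its underside a V-roof with the ridge along y, 72 mm above the feet, open at both y ends, to straddle a bar along y. On top a grip tab 12 (x) x 24 (y) mm, 77 to 114 mm above the feet. This point: on the axis, 57 mm above the feet
- wet3_c (a point): waiting hanger on the mat (no height), or absent; 70 (x) x 60 (y) x 114 mm tall, 150 g, foot-heavy. Two upright green boards, 46 mm apart in x, are its legs; a bridge joins them, its underside a V-roof with the ridge along y, 72 mm above the feet, open at both y ends, to straddle a bar along y. On top a grip tab 12 (x) x 24 (y) mm, 77 to 114 mm above the feet. This point: on the axis, 57 mm above the feet
- tray_in (a point): middle of the inner floor of the shallow grey tray (fixed): 130 mm (x) x 110 mm (y) outside, walls 4 mm thick, 20 mm tall in all; x and y along its sides
- switch (a joint): the switch lever on the box at the cabinet's right-hand side (-y): 0 = off, leaning towards the robot; 1.0 rad = on, leaning away (+x of the cabinet); stays where it is left, moved by about 1 N
- switch_tip (a point): centre of the lever's black ball (26 mm across), 70 mm from its pivot; at 0 it stands 34 mm to the robot's side of the pivot and 61 mm above it, 173 mm above the table, at 1.0 as far beyond the pivot. The block below the pivot is 115 mm tall. At the middle of its travel the ball is 9 mm higher
- jar: bystander: a small closed jar, 36 mm across and 50 mm tall, standing on the mat among the waiting hangers; origin at the centre of its underside
- meter: bystander: a hand multimeter lying flat, 170 x 85 x 30 mm; origin at the centre of its underside
- reel: bystander: a solder reel, 60 mm across, 30 mm tall; origin at the centre of its underside
- socket: bystander: a white ceramic lamp socket, foot 70 mm across, 60 mm tall; origin at the centre of its underside
- transformer: bystander: a small transformer, 80 x 56 mm, 55 mm tall; origin at the centre of its underside
There are look-alikes about, which are no part of the job. What is shaped like the part that bears wet2_c but purple or red is not meant.

How it is judged:
By the outcome, as a careful person would: the job done as asked, in the order asked, and still so for the second after the job is handed in, with the robot touching nothing.
Of wet1, wet2, wet3 only 2 to 3 are there at a start; the rules pass over those that are not, and their reading is None.
At some moment in a run one of wet1, wet2, wet3 may be knocked a few centimetres aside while the robot is not near it.
It also fails if it takes over 210 s, if anything falls off the work surface, if the arm or the gripper's body presses on something with over 40 N, if the wrist force passes 120 N, or if a joint passes its speed limit or range.

## Robot

A 6-joint arm with a two-finger parallel gripper is mounted at the origin on the work surface. World frame = base frame: x ahead of the robot, y to its left, z up, the work surface at z = 0. Lengths are in m, angles in rad, forces in N, time in s.
With the tool pointing down it reaches from about 0.25 to 0.775 m from the base axis. Payload 4 kg.
Tool frame: the origin (TCP) lies at the very end of the fingers, on their centre line; the grasp point (between the pads) lies 19 mm behind it; z points along the fingers, y is the line along which they close (so a half turn about z gives the same grasp; the last joint's range is limited). The gripper opens to 94 mm and grips with 3 to 60 N. Pads are 16 mm wide; open, the fingers measure 119 mm over their backs; the gripper's body (75 mm by 177 mm) begins 78 mm behind the grasp point.
Start: joints at [1.173, 0.087, 1.371, -0, 1.684, -0.103], TCP at [0.16, 0.526, 0.206] pointing down, gripper open.
Joint ranges: [-3.1, 3.1], [-0.76, 2.03], [0.27, 2.55], [-1.08, 4.22], [0.17, 2.65], [-2.57, 2.57]. Speed limits (rad/s): [2.79, 2.79, 3.14, 3.14, 3.14, 3.14].

## Interface

Orientations are given as [roll, pitch, yaw] about the fixed x, y, z axes, in that order (R = Rz(yaw) Ry(pitch) Rx(roll)).
In Python, from bench import robot gives the robot as it stands. The module is installed in compiled form; this text tells all that it offers.
- The arm moves only by the tool move_arm, never from a script. Its argument "deltas" is one flat list of numbers, 7 for each row, row after row: the turn, a rotation vector about the tool's x, y, z in rad, then the shift along the tool's x, y, z in cm, then the closure, from -1 (fully open) to 1 (shut). A call has 1 to 8 rows; each row is the pose to reach, as a shift and turn from the pose commanded when the call began, along the tool's axes at that moment; what a row does not reach only later rows make up. A row lasts 1/10 s, in which the tool goes at most 50 mm and 8.59 degrees, less where a joint would pass 70% of its speed; a pose out of reach is approached as far as the arm can. A call with a gripper value outside its range is refused whole. The fingers move at their own pace and stop on an object; the grip force is fixed at half the most. Time passes only in rows, so rows that repeat a pose let the fingers close. It gives the time, the measured TCP pose, the force, the opening and the grip force at its end, in the units of the state.
- robot.get_obs(): the state, without advancing time (a new reading comes with each control period).
- robot.snapshot(name): name is "side" or "top" or "wrist"; returns a dict with "image" (480x640x3 uint8, red, green, blue), "depth" (480x640 float32, m along the optical axis (not along the pixel's ray), 0 where there is no reading), "fov_y" (degrees; the focal length in pixels is half the picture's height over the tangent of half this angle, whatever the lens; pixels are square), "cx", "cy" (the principal point, pixels), "origin" and "orientation" of the camera in the world; the wrist camera has in their place "T_tool_cam" (4x4, takes a point from camera to tool coordinates, whose origin is the TCP and whose axes are the flange's). Camera axes: x right, y up, looking along -z (the intrinsics and any distortion apply to the point x, -y, -z); pixel columns grow to the right and rows downward; lengths in m; the calibration is good to about 2 mm. A picture is of the moment at which its call begins: read the wrist's pose just before it.
- robot.close_job(): hands the job in; it is judged then, once.
The state is a dict: "time": time; "joint_positions": joint angles; "qvel": joint speeds; "joint_torque": joint torques, N m; "tool_pos": TCP position; "ee_rot": TCP orientation; "wrist_force": force on the tool from outside, world axes, zero at the start; "wrist_torque": the same for the moment, N m; "width": finger opening in m; "finger_force": force on a finger pad.
Only numpy, scipy, OpenCV 4.12 (cv2) and the standard library are available. Lean on these libraries where they do the work, as an engineer would, in place of code of your own. Each camera call takes 0.05 s, during which the arm holds its last target. There are 200 camera calls.

## Working session

There is one attempt and no reset: what is moved stays moved. The work goes in short steps, Python scripts to look and compute and a tool call to move; the robot and the scene stay as the last step left them, time stands still between calls to the robot, and variables do not carry over. Pictures are saved under pics/ and viewed, at most 14 in all, crops included, and the job is handed in when it is done.

Besides the shell and the picture viewer there is one more tool, called as a command line: name --argument value ..., lists and objects as JSON in quotes. move_arm: Moves the arm, as the interface text tells. Its arguments: {"type":"object","properties":{"deltas":{"type":"array","items":{"type":"number"}}},"required":["deltas"]}

```bash
mkdir -p pics; cat > h.py <<'E'
import numpy as np, cv2
from scipy.spatial.transform import Rotation as R
from bench import robot
def cam(name):
    o=robot.get_obs(); s=robot.snapshot(name)
    f=240/np.tan(np.radians(s["fov_y"]/2))
    if name=="wrist":
        T=np.eye(4);T[:3,:3]=R.from_euler('xyz',o["ee_rot"]).as_matrix();T[:3,3]=o["tool_pos"]
        M=T@np.array(s["T_tool_cam"])
    else:
        M=np.eye(4);q=np.array(s["orientation"])
        M[:3,:3]=q if q.shape==(3,3) else R.from_euler('xyz',q).as_matrix() if q.size==3 else R.from_quat(q).as_matrix()
        M[:3,3]=s["origin"]
    s["M"]=M;s["f"]=f
    return s
def cloud(s):
    v,u=np.mgrid[0:480,0:640];d=s["depth"]
    p=np.stack([(u-s["cx"])/s["f"]*d,-(v-s["cy"])/s["f"]*d,-d],-1)
    P=p@s["M"][:3,:3].T+s["M"][:3,3]; P[d==0]=np.nan
    return P
def ray(s,u,v,z):
    d=s["M"][:3,:3]@np.array([(u-s["cx"])/s["f"],-(v-s["cy"])/s["f"],-1]);o=s["M"][:3,3]
    return o+d*(z-o[2])/d[2]
def save(s,n): cv2.imwrite(f"pics/{n}.png",s["image"][:,:,::-1])
E
python3 - <<'E'
from h import *
for n in("top","side"):
    s=cam(n);save(s,n+"0");print({k:v for k,v in s.items() if k not in("image","depth")});np.save(n+"0.npy",np.dstack([cloud(s),s["image"]]))
o=robot.get_obs();print(o)
E
```

```text
{'fov_y': 57.27654648421474, 'cx': 323.61297453762757, 'cy': 244.11424811527272, 'origin': array([ 0.41288669, -0.2102841 ,  1.15966688]), 'orientation': array([ 0.1360105 , -0.00158128, -1.56843622]), 'M': array([[ 0.0023601 ,  0.99076156, -0.13559487,  0.41288669],
       [-0.99999596,  0.00255272,  0.00124666, -0.2102841 ],
       [ 0.00158128,  0.13559138,  0.99076358,  1.15966688],
       [ 0.        ,  0.        ,  0.        ,  1.        ]]), 'f': np.float64(439.49235946905765)}
{'fov_y': 56.61560036549132, 'cx': 320.2836598395443, 'cy': 242.93376003701454, 'origin': array([ 0.19446044, -1.06158341,  0.81130557]), 'orientation': array([ 0.93518747,  0.00594342, -0.3838155 ]), 'M': array([[ 0.92722625,  0.22674013, -0.29806105,  0.19446044],
       [-0.37445447,  0.54868295, -0.74748302, -1.06158341],
       [-0.00594338,  0.80469617,  0.59365709,  0.81130557],
       [ 0.        ,  0.        ,  0.        ,  1.        ]]), 'f': np.float64(445.58303704367023)}
{'time': 0.1, 'joint_positions': array([ 1.17289965e+00,  8.78731763e-02,  1.37204644e+00, -3.77224267e-05,
        1.68363870e+00, -1.03096034e-01]), 'qvel': array([ 0.00020419, -0.00207048, -0.00436646,  0.0019596 , -0.00120581,
        0.00124288]), 'joint_torque': array([ 1.81104890e-03, -3.41250515e+01, -3.03302479e+01,  7.20014283e-02,
        3.05209262e-02, -1.08559800e-04]), 'tool_pos': array([0.15962602, 0.52581418, 0.20445433]), 'ee_rot': array([-3.13963358e+00, -1.65000681e-04,  2.84678764e+00]), 'wrist_force': array([ 0.63617484,  0.12399699, -0.40499046]), 'wrist_torque': array([-6.40715274e-02,  2.34395017e-02, -9.21684854e-05]), 'finger_force': 0.0, 'width': 0.0939507986959864}
```

View pics/top0.png

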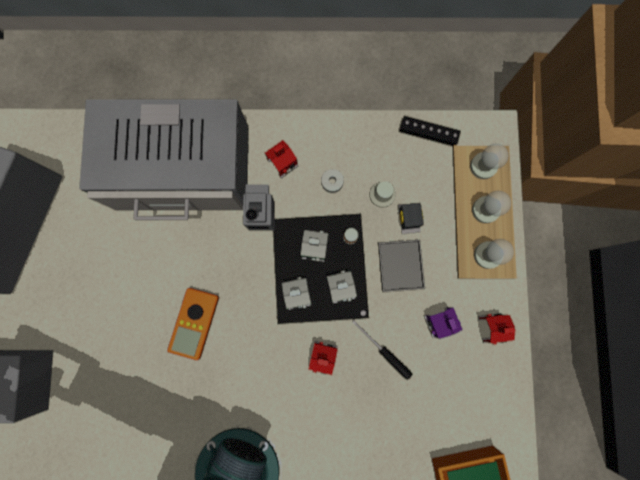

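View pics/side0.png

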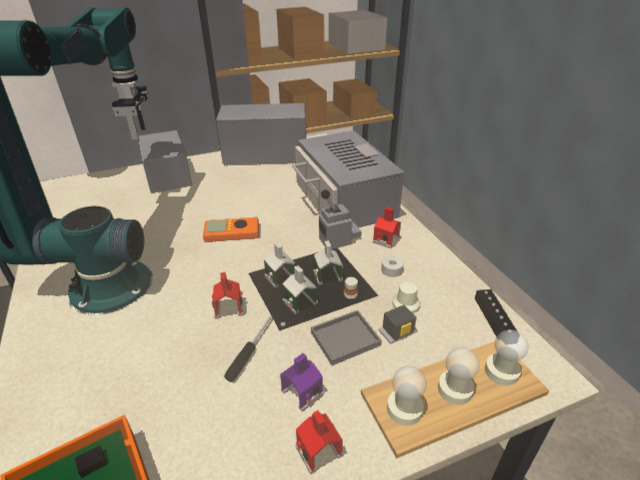

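The top view shows three hangers on the mat, near (313,245), (296,292) and (342,287). The jar is at (351,236), the tray at (401,265), the drawer handle at (162,208) and the switch ball at (252,214). Next I'll measure them from depth.

```bash
python3 - <<'E'
import numpy as np,cv2
A=np.load("top0.npy");P=A[...,:3];im=A[...,3:].astype(np.uint8)
def rect(m,z=None):
    q=P[m][:,:2].astype(np.float32);(c,s,a)=cv2.minAreaRect(q*1000)
    return np.round(c,1),np.round(s,1),round(a,1),len(q),np.round(np.nanmedian(P[m][:,2]),4)
def box(u0,u1,v0,v1):
    m=np.zeros((480,640),bool);m[v0:v1,u0:u1]=1;return m
Z=P[...,2]
for n,b in dict(A=(295,335,222,270),B=(277,318,268,318),C=(320,360,262,312)).items():
    m=box(*b)
    print(n,'all',rect(m&(Z>.05)),'tab',rect(m&(Z>.1)), np.nanmax(Z[m]), 'tabmean',P[m&(Z>.1)].mean(0))
m=box(370,435,232,298);print('tray',rect(m&(Z>.013)&(Z<.03)))
m=box(375,430,238,294);print('trayfloor',rect(m&(Z<.011)&(Z>.002)&(im.max(-1)<140)))
m=box(75,250,90,215);print('cab',rect(m&(Z>.16)&(Z<.178)))
print('front',rect(m&(Z>.145)&(Z<.158)))
m=box(125,200,198,225);print('handle',rect(m&(Z>.12)&(Z<.148)))
m=box(240,275,180,235);print('ball',rect(m&(Z>.165)),P[m&(Z>.165)].mean(0)); print('block',rect(m&(Z>.105)&(Z<.12)))
m=box(343,360,226,246);print('jar',rect(m&(Z>.04)))
print('mat',rect(box(265,375,208,330)&(im.max(-1)<45)&(Z<.01)))
E
```

```text
A all (array([ 563.1, -187.3]), array([59.8, 64.2]), 82.3, 607, np.float64(0.0686)) tab (array([ 562.4, -187.3]), array([21.9, 12.2]), 88.6, 56, np.float64(0.1141)) 0.1190141728086831 tabmean [ 0.5623543  -0.1872655   0.11342379]
B all (array([ 439.5, -142.7]), array([63.3, 60. ]), 11.5, 627, np.float64(0.0686)) tab (array([ 439.4, -143.1]), array([11.8, 23.5]), 10.1, 55, np.float64(0.1142)) 0.11854970341137716 tabmean [ 0.43929064 -0.14316236  0.11389589]
C all (array([ 456.5, -255.8]), array([63.7, 59.8]), 12.8, 622, np.float64(0.0687)) tab (array([ 456.4, -255.7]), array([11.8, 23.4]), 14.1, 54, np.float64(0.1141)) 0.11896849651864594 tabmean [ 0.45615468 -0.25556582  0.11382881]
tray (array([ 513.2, -414. ]), array([129.8, 110.7]), 4.2, 312, np.float64(0.0197))
trayfloor (array([ 516.3, -415.1]), array([137. , 116.6]), 4.4, 1539, np.float64(0.0046))
cab (array([784.5, 175.9]), array([220.9, 361.8]), 0.2, 13948, np.float64(0.171))
front (array([701.8, 125.2]), array([193.4, 420.8]), 31.4, 1130, np.float64(0.1522))
handle (array([634.6, 175.5]), array([ 51.8, 181.6]), 0.3, 596, np.float64(0.139))
ball (array([613.9, -45.9]), array([24.3, 22.5]), 46.0, 102, np.float64(0.1844)) [ 0.61323305 -0.04640982  0.18353468]
block (array([645.1, -44.6]), array([68.6, 49.3]), 1.3, 379, np.float64(0.1153))
jar (array([ 588.7, -281.7]), array([31. , 31.4]), 89.0, 135, np.float64(0.0498))
mat (array([ 509.3, -201.1]), array([274.5, 234.6]), 3.7, 6512, np.float64(0.0013))
```

```bash
cat >> h.py <<'E'
def D(*tgts):
    o=robot.get_obs();p=o["tool_pos"];r0=R.from_euler('xyz',o["ee_rot"])
    print("t",round(o["time"],1),"pos",np.round(p,4),"rot",np.round(np.degrees(o["ee_rot"]),1),"F",np.round(o["wrist_force"],1),"w",round(o["width"],4))
    for x,y,z,yaw in tgts:
        r=R.from_euler('xyz',[np.pi,0,np.radians(yaw)])
        print(np.round((r0.inv()*r).as_rotvec(),3),np.round(r0.inv().apply(np.array([x,y,z])-p)*100,2))
E
python3 - <<'E'
from h import *
D((.613,.176,.25,90))
for n in("top0.npy","side0.npy"):
    P=np.load(n)[...,:3]
    print(P[385,20],P[230,10]) if n[0]=='t' else print(P[150,160],P[135,260],P[180,165])
E
```

```text
t 0.1 pos [0.1596 0.5258 0.2045] rot [-179.9   -0.   163.1] F [ 0.6  0.1 -0.4] w 0.094
[-2.000e-03  1.000e-03  1.276e+00] [-53.54 -20.31  -4.52]
[0.22811887 0.48270929 0.11797971] [0.58875442 0.54571156 0.11171495]
[0.2134935  0.54420282 0.12864673] [0.58740281 0.54627455 0.1241074 ] [0.20563022 0.47368776 0.04335799]
```

move_arm --deltas '[0,0,0.14,-4,-1.5,-4.5,-0.2,0,0,0.28,-12,-4.5,-4.5,-0.2,0,0,0.42,-18,-7,-4.5,-0.2,0,0,0.56,-24,-9,-4.5,-0.2,0,0,0.7,-30,-11,-4.5,-0.2,0,0,0.84,-35,-13,-4.5,-0.2,0,0,0.98,-40,-15,-4.5,-0.2,0,0,1.12,-45,-17,-4.5,-0.2]'

```text
time: 0.9
tool_pos: [0.4659, 0.2911, 0.2498]
ee_rot: [-3.141, -0.0, 1.721]
wrist_force: [-0.1, 0.6, -0.3]
width: 0.0565
finger_force: 0.0
```

```bash
python3 -c "
from h import *
D((.613,.176,.25,90))"
```

```text
t 0.9 pos [0.4659 0.2911 0.2498] rot [-180.    -0.    98.6] F [-0.1  0.6 -0.3] w 0.0565
[-0.001 -0.     0.15 ] [-13.58  12.82  -0.03]
```

move_arm --deltas '[0,0,0.1,-4,4,0,0.15,0,0,0.15,-8,8,0,0.15,0,0,0.15,-12,11,0,0.15,0,0,0.15,-13.6,12.8,0,0.15,0,0,0.15,-13.6,12.8,0,0.15,0,0,0.15,-13.6,12.8,4,0.15,0,0,0.15,-13.6,12.8,7,0.15,0,0,0.15,-13.6,12.8,7,0.15]'

```text
time: 1.7
tool_pos: [0.6084, 0.1782, 0.1737]
ee_rot: [-3.129, 0.002, 1.578]
wrist_force: [-0.6, -0.3, -0.6]
width: 0.0399
finger_force: 0.0
```

```bash
python3 -c "
from h import *
D((.613,.176,.118,90))
s=cam('wrist');save(s,'w1')"
```

```text
t 1.7 pos [0.6084 0.1782 0.1737] rot [-1.793e+02  1.000e-01  9.040e+01] F [-0.6 -0.3 -0.6] w 0.0399
[-0.012  0.002  0.007] [-0.22  0.52  5.57]
```

View pics/w1.png

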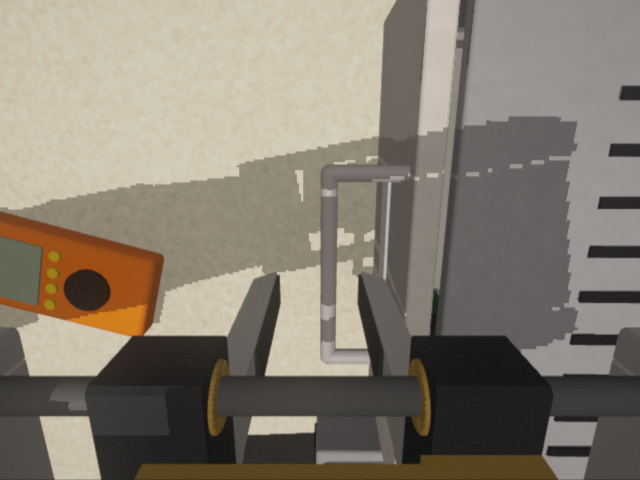

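The handle bar (column 328) lies between the finger tips (columns about 265 and 370). I'll lower, grip and pull.

move_arm --deltas '[0,0,0,0,0.3,3,0.15,0,0,0,0,0.3,5.5,0.15,0,0,0,0,0.3,5.5,0.15,0,0,0,0,0.3,5.5,1,0,0,0,0,0.3,5.5,1,0,0,0,0,0.3,5.5,1,0,0,0,0,0.3,5.5,1,0,0,0,0,0.3,5.5,1]'

```text
time: 2.55
tool_pos: [0.6139, 0.1784, 0.1271]
ee_rot: [-3.139, -0.0, 1.577]
wrist_force: [-5.8, 0.1, 5.2]
width: 0.0088
finger_force: 30.0
```

```bash
python3 -c "
from h import *
D((.433,.176,.118,90))"
```

```text
t 2.5 pos [0.6139 0.1784 0.1271] rot [-179.9   -0.    90.4] F [-5.8  0.1  5.2] w 0.0088
[-0.002 -0.     0.006] [ -0.13 -18.09   0.95]
```

move_arm --deltas '[0,0,0,0,-2,0,1,0,0,0,0,-5,0,1,0,0,0,0,-8,0,1,0,0,0,0,-11,0,1,0,0,0,0,-14,0,1,0,0,0,0,-16.5,0,1,0,0,0,0,-18.1,0,1,0,0,0,0,-18.1,0,1]'

```text
time: 3.35
tool_pos: [0.4341, 0.1776, 0.127]
ee_rot: [3.138, -0.001, 1.578]
wrist_force: [-1.2, 0.2, 3.7]
width: 0.0088
finger_force: 30.0
```

move_arm --deltas '[0,0,0,0,-0.2,0,1,0,0,0,0,-0.2,0,1,0,0,0,0,-0.2,0,0.15,0,0,0,0,-0.2,0,0.15,0,0,0,0,-0.2,0,0.15,0,0,0,0,-0.2,-4,0.15,0,0,0,0,-0.2,-9,0.15,0,0,0,0,-0.2,-14,0.15]'

```text
time: 4.15
tool_pos: [0.4314, 0.1768, 0.2653]
ee_rot: [-3.138, 0.001, 1.577]
wrist_force: [1.3, -0.1, -0.2]
width: 0.0395
finger_force: 0.0
```

move_arm --deltas '[0,0,0,0,0,-2,0.15,0,0,0,-5,0,-2,0.15,0,0,0,-10,0,-2,0.15,0,0,0,-15,0,-2,0.15,0,0,0,-20,0,-2,0.15,0,0,0,-25,0,-2,0.15,0,0,0,-27,0,-2,0.15,0,0,0,-27,0,-2,0.15]'

```text
time: 4.95
tool_pos: [0.4334, -0.0954, 0.2841]
ee_rot: [-3.139, -0.0, 1.571]
wrist_force: [-0.2, 0.3, -0.2]
width: 0.0398
finger_force: 0.0
```

```bash
python3 - <<'E'
from h import *
s=cam("top");save(s,"top1");P=cloud(s);np.save("top1.npy",np.dstack([P,s["image"]]))
cv2.imwrite("pics/top1c.png",cv2.resize(s["image"][80:340,60:460,::-1],(800,520)))
D((.559,.176,.25,90))
E
```

```text
t 5.0 pos [ 0.4336 -0.0938  0.2843] rot [-1.799e+02 -1.000e-01  9.020e+01] F [ 0.2  1.1 -0.4] w 0.0398
[-0.002 -0.001  0.003] [26.94 12.63  3.44]
```

View pics/top1c.png

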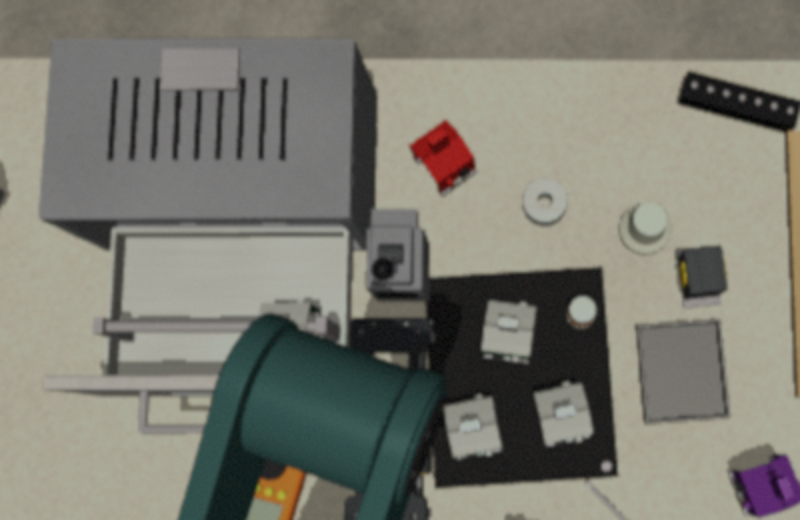

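The drawer is open. The done hanger is at crop (295,315), towards the -y end of the bar and partly hidden by the arm. I'll look with the wrist camera.

move_arm --deltas '[0,0,0,4,3,0,0.15,0,0,0,8,6,0,0.15,0,0,0,12,9,0,0.15,0,0,0,15,12.5,0,0.15,0,0,0,15,12.5,0,0.15,0,0,0,15,12.5,0,0.15]'

```text
time: 5.6
tool_pos: [0.5577, 0.0599, 0.2839]
ee_rot: [-3.138, -0.0, 1.581]
wrist_force: [-0.7, 0.5, 1.0]
width: 0.0402
finger_force: 0.0
```

```bash
python3 - <<'E'
from h import *
s=cam("wrist");save(s,"w2");P=cloud(s)
m=(P[...,2]>.115)&(P[...,2]<.146)&(P[...,0]>.52)&(P[...,0]<.6)&(P[...,1]>.04)&(P[...,1]<.31)
print(m.sum(),cv2.minAreaRect((P[m][:,:2]*1000).astype(np.float32)),np.median(P[m],0),np.nanmax(P[m][:,2]))
m=(P[...,2]>.07)&(P[...,2]<.112)&(P[...,0]>.54)&(P[...,0]<.58)&(P[...,1]>.15)&(P[...,1]<.30)
print('bar',m.sum(),P[m].mean(0) if m.any() else 0,np.nanmax(P[m][:,2],initial=0))
D((.559,.1,.25,90))
E
```

```text
507 ((555.5831909179688, 85.67749786376953), (14.270644187927246, 24.08306312561035), 0.16367395222187042) [0.55539405 0.08734435 0.14309983] 0.14557623924774304
bar 1787 [0.55962071 0.20002991 0.09863545] 0.10219537436523218
t 5.7 pos [0.5574 0.0589 0.2848] rot [-179.9    0.    90.5] F [ 0.4 -0.   0.1] w 0.04
[-0.002  0.     0.008] [4.11 0.2  3.48]
```

View pics/w2.png

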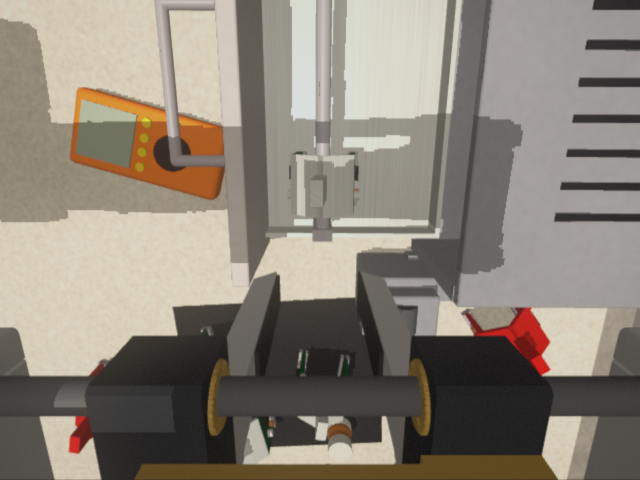

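The done hanger's tab is at pixel (318,190), which is x≈0.556, y≈0.087, top z≈0.143. This agrees with a hanger seated on the bar (0.142). Descend and grip.

move_arm --deltas '[0,0,0,2.8,-0.1,0,0.15,0,0,0,2.8,-0.1,4,0.15,0,0,0,2.8,-0.1,8,0.15,0,0,0,2.8,-0.1,12,0.15,0,0,0,2.8,-0.1,15,0.15,0,0,0,2.8,-0.1,17,0.15,0,0,0,2.8,-0.1,17,0.15,0,0,0,2.8,-0.1,17,0.15]'

```text
time: 6.45
tool_pos: [0.5566, 0.0853, 0.1166]
ee_rot: [3.14, -0.0, 1.576]
wrist_force: [-0.5, -0.6, 0.5]
width: 0.0401
finger_force: 0.0
```

move_arm --deltas '[0,0,0,0,0,0,1,0,0,0,0,0,0,1,0,0,0,0,0,0,1,0,0,0,0,0,0,1]'

```text
time: 6.85
tool_pos: [0.5586, 0.0859, 0.1165]
ee_rot: [3.137, -0.0, 1.577]
wrist_force: [8.8, 0.5, 2.6]
width: 0.0123
finger_force: 29.8
```

move_arm --deltas '[0,0,0,0,0,-2,1,0,0,0,0,0,-6,1,0,0,0,0,0,-10,1,0,0,0,0,0,-14,1,0,0,0,0,0,-17.5,1,0,0,0,-3,-0.5,-17.5,1,0,0,0,-7,-1,-17.5,1,0,0,0,-11,-2,-17.5,1]'

```text
time: 7.65
tool_pos: [0.5375, -0.025, 0.2899]
ee_rot: [-3.141, 0.0, 1.579]
wrist_force: [0.3, 0.5, -2.4]
width: 0.0119
finger_force: 30.0
```

move_arm --deltas '[0,0,0,-4,-0.5,0,1,0,0,0,-8,-1,0,1,0,0,0,-12,-1.5,0,1,0,0,0,-16,-2,0,1,0,0,0,-20,-2,0,1,0,0,0,-24,-2,0,1,0,0,0,-28,-2,0,1,0,0,0,-32,-2,0,1]'

```text
time: 8.45
tool_pos: [0.5191, -0.3458, 0.2895]
ee_rot: [-3.141, -0.001, 1.577]
wrist_force: [0.3, 0.9, -1.4]
width: 0.012
finger_force: 30.0
```

```bash
python3 -c "
from h import *
D((.513,-.414,.2,94),(.513,-.414,.097,94))"
```

```text
t 8.4 pos [ 0.5191 -0.3458  0.2895] rot [-1.799e+02 -1.000e-01  9.030e+01] F [ 0.3  0.9 -1.4] w 0.012
[-0.001 -0.001 -0.064] [-6.82 -0.64  8.95]
[-0.001 -0.001 -0.064] [-6.83 -0.63 19.25]
```

move_arm --deltas '[0,0,-0.06,-4,-0.6,0,1,0,0,-0.06,-6.8,-0.6,2,1,0,0,-0.06,-6.8,-0.6,6,1,0,0,-0.06,-6.8,-0.6,10,1,0,0,-0.06,-6.8,-0.6,14,1,0,0,-0.06,-6.8,-0.6,17,1,0,0,-0.06,-6.8,-0.6,18.5,1,0,0,-0.06,-6.8,-0.6,18.5,1]'

```text
time: 9.25
tool_pos: [0.5125, -0.411, 0.1016]
ee_rot: [-3.137, -0.005, 1.637]
wrist_force: [0.7, 0.8, -1.8]
width: 0.012
finger_force: 30.0
```

```bash
python3 - <<'E'
from h import *
D((.513,-.414,.0925,94))
s=cam("side");save(s,"s1");c=s["image"][240:400,220:500,::-1];cv2.imwrite("pics/s1c.png",cv2.resize(c,(800,457)))
E
```

```text
t 9.2 pos [ 0.5125 -0.411   0.1016] rot [-179.7   -0.3   93.8] F [ 0.7  0.8 -1.8] w 0.012
[-0.005 -0.005 -0.004] [-0.31  0.04  0.9 ]
```

View pics/s1c.png

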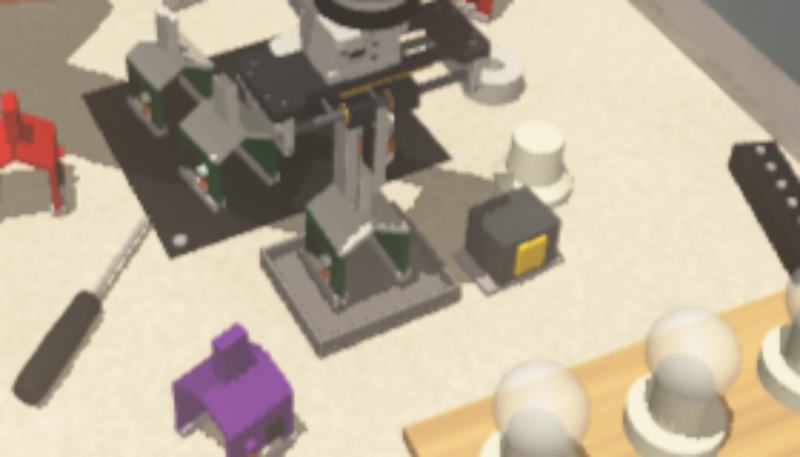

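The hanger is upright over the tray interior, just above the floor, at crop (355,240). I'll lower the last bit.

move_arm --deltas '[0,0,0,0,0,0.4,1,0,0,0,0,0,0.7,1,0,0,0,0,0,0.7,1,0,0,0,0,0,0.7,1]'

```text
time: 9.7
tool_pos: [0.5142, -0.4127, 0.0992]
ee_rot: [3.141, 0.001, 1.637]
wrist_force: [-0.8, 0.6, -2.0]
width: 0.0116
finger_force: 30.0
```

move_arm --deltas '[0,0,0,0,0,0.4,1,0,0,0,0,0,0.7,1,0,0,0,0,0,0.7,1,0,0,0,0,0,0.7,1]'

```text
time: 10.1
tool_pos: [0.5141, -0.4126, 0.0918]
ee_rot: [3.141, 0.001, 1.637]
wrist_force: [0.9, -0.1, 1.5]
width: 0.0117
finger_force: 30.0
```

move_arm --deltas '[0,0,0,0,0,0,0.15,0,0,0,0,0,0,0.15,0,0,0,0,0,0,0.15,0,0,0,0,0,-3,0.15,0,0,0,0,0,-7,0.15,0,0,0,0,0,-11,0.15,0,0,0,0,0,-15,0.15,0,0,0,2,-1,-15,0.15]'

```text
time: 10.9
tool_pos: [0.5049, -0.3963, 0.2488]
ee_rot: [3.132, 0.01, 1.635]
wrist_force: [-0.3, -0.1, 1.3]
width: 0.0398
finger_force: 0.0
```

```bash
cat > wet.py <<'E'
from h import *
s=cam("top");P=cloud(s);np.save("topn.npy",np.dstack([P,s["image"]]))
def blobs(x0,x1,y0,y1,zlo,zhi):
    m=((P[...,2]>zlo)&(P[...,2]<zhi)&(P[...,0]>x0)&(P[...,0]<x1)&(P[...,1]>y0)&(P[...,1]<y1)).astype(np.uint8)
    n,l,st,c=cv2.connectedComponentsWithStats(m)
    for i in range(1,n):
        if st[i,4]>20:
            q=P[l==i];r=cv2.minAreaRect((q[:,:2]*1000).astype(np.float32))
            print(st[i,4],np.round(r[0],1),np.round(r[1],1),round(r[2],1),'z',np.round(np.median(q[:,2]),4))
print('tabs');blobs(.37,.63,-.48,-.06,.1,.125)
print('roofs');blobs(.37,.63,-.48,-.06,.052,.125)
E
python3 - <<'E'
from wet import *
D((.4565,-.2558,.22,103),(.4565,-.2558,.092,103))
E
```

```text
tabs
43 [620.6 -65.2] [10.1 18. ] 89.7 z 0.1148
55 [ 562.2 -187.3] [21.7 13. ] 89.7 z 0.1137
43 [ 514.2 -406. ] [11.9 15. ] 3.4 z 0.1161
53 [ 456.4 -255.7] [11.8 23.5] 14.0 z 0.1143
55 [ 439.5 -143. ] [11.7 23.5] 11.5 z 0.1144
roofs
139 [617.  -70.1] [20.1 25.2] 89.2 z 0.0907
603 [ 563.1 -187.2] [59.9 64.3] 82.3 z 0.0691
265 [ 511.9 -402. ] [38.  62.2] 89.7 z 0.0745
549 [ 456.6 -255.8] [63.4 60.1] 13.3 z 0.0696
627 [ 439.6 -142.7] [63.4 60. ] 11.3 z 0.0685
t 10.9 pos [ 0.5027 -0.3918  0.2464] rot [179.7   0.2  93.8] F [-0.3  0.7  0.4] w 0.04
[ 0.005  0.004 -0.16 ] [13.88 -3.71  2.57]
[ 0.005  0.004 -0.16 ] [13.93 -3.77 15.37]
```

move_arm --deltas '[0,0,-0.08,4,-1,0,0.15,0,0,-0.16,8,-2,0,0.15,0,0,-0.16,12,-3.2,0,0.15,0,0,-0.16,13.9,-3.8,2,0.15,0,0,-0.16,13.9,-3.8,6,0.15,0,0,-0.16,13.9,-3.8,10,0.15,0,0,-0.16,13.9,-3.8,11.5,0.15,0,0,-0.16,13.9,-3.8,11.5,0.15]'

```text
time: 11.75
tool_pos: [0.4537, -0.2558, 0.1229]
ee_rot: [-3.137, -0.005, 1.797]
wrist_force: [-0.2, 0.1, 0.7]
width: 0.0401
finger_force: 0.0
```

```bash
python3 - <<'E'
from h import *
D((.4565,-.2558,.0895,103.3))
E
```

```text
t 11.8 pos [ 0.4537 -0.2558  0.1229] rot [-179.7   -0.3  102.9] F [-0.2  0.1  0.7] w 0.0401
[-0.005 -0.005 -0.006] [-0.09  0.29  3.34]
```

move_arm --deltas '[0,0,0,0,0.2,1.5,0.15,0,0,0,0,0.2,3,0.15,0,0,0,0,0.2,3.3,0.15,0,0,0,0,0.2,3.3,0.15,0,0,0,0,0.2,3.3,1,0,0,0,0,0.2,3.3,1,0,0,0,0,0.2,3.3,1,0,0,0,0,0.2,3.3,1]'

```text
time: 12.55
tool_pos: [0.4574, -0.2567, 0.0937]
ee_rot: [3.141, 0.001, 1.797]
wrist_force: [-3.0, -0.9, -0.7]
width: 0.0121
finger_force: 30.0
```

```bash
python3 - <<'E'
from h import *
D((.4565,-.22,.29,103.3),(.5,0,.29,90),(.5595,.256,.29,90))
E
```

```text
t 12.6 pos [ 0.4574 -0.2567  0.0937] rot [180.    0.  102.9] F [-3.  -0.9 -0.7] w 0.0121
[ 0.     0.001 -0.006] [  3.58   0.73 -19.63]
[0.    0.001 0.226] [ 24.05   9.9  -19.64]
[0.    0.001 0.226] [ 47.67  21.44 -19.66]
```

move_arm --deltas '[0,0,0,0,0,-2,1,0,0,0,0,0,-6,1,0,0,0,0,0,-10,1,0,0,0,0,0,-14,1,0,0,0.05,2,1,-18,1,0,0,0.1,6,2.5,-19.6,1,0,0,0.15,10,4.5,-19.6,1,0,0,0.2,14,6,-19.6,1]'

```text
time: 13.35
tool_pos: [0.4851, -0.1053, 0.2901]
ee_rot: [3.14, 0.0, 1.594]
wrist_force: [1.6, -0.1, -1.2]
width: 0.0117
finger_force: 30.0
```

```bash
python3 - <<'E'
from h import *
D((.5595,.256,.29,90))
E
```

```text
t 13.3 pos [ 0.4851 -0.1053  0.2901] rot [179.9   0.   91.3] F [ 1.6 -0.1 -1.2] w 0.0117
[0.002 0.    0.023] [3.595e+01 8.280e+00 1.000e-02]
```

move_arm --deltas '[0,0,0.02,4,1,0,1,0,0,0.02,9,2,0,1,0,0,0.02,14,3,0,1,0,0,0.02,19,4.5,0,1,0,0,0.02,24,6,0,1,0,0,0.02,29,7,0,1,0,0,0.02,34,8,0,1,0,0,0.02,36,8.3,0,1]'

```text
time: 14.15
tool_pos: [0.5578, 0.2592, 0.288]
ee_rot: [-3.14, -0.001, 1.58]
wrist_force: [1.3, -0.3, -0.8]
width: 0.0119
finger_force: 30.0
```

move_arm --deltas '[0,0,0,0,0,1,1,0,0,0,0,0,4,1,0,0,0,0,0,7,1,0,0,0,0,0,7,1]'

```text
time: 14.55
tool_pos: [0.5552, 0.2536, 0.2127]
ee_rot: [-3.13, 0.004, 1.576]
wrist_force: [-0.6, -0.5, -2.9]
width: 0.0113
finger_force: 30.0
```

```bash
python3 - <<'E'
from h import *
D((.5595,.256,.1205,90))
s=cam("wrist");save(s,"w3");P=cloud(s)
m=(P[...,2]>.08)&(P[...,2]<.102)&(P[...,0]>.54)&(P[...,0]<.58)&(P[...,1]>.29)&(P[...,1]<.302)
print('bar',m.sum(),P[m].mean(0) if m.any() else 0)
s=cam("side");P=cloud(s);m=(P[...,2]>.08)&(P[...,2]<.102)&(P[...,0]>.54)&(P[...,0]<.58)&(P[...,1]>.06)&(P[...,1]<.16)
print('bar',m.sum(),P[m].mean(0) if m.any() else 0,np.nanmin(P[m],0),np.nanmax(P[m],0))
E
```

```text
t 14.6 pos [0.5552 0.2536 0.2127] rot [-179.3    0.3   90.3] F [-0.6 -0.5 -2.9] w 0.0113
[-0.011  0.004  0.005] [0.28 0.53 9.22]
bar 254 [0.5588735  0.29554541 0.09862232]
bar 80 [0.55847478 0.10886638 0.09711475] [0.55320084 0.06023366 0.08870223] [0.56676551 0.15959619 0.10175619]
```

View pics/w3.png

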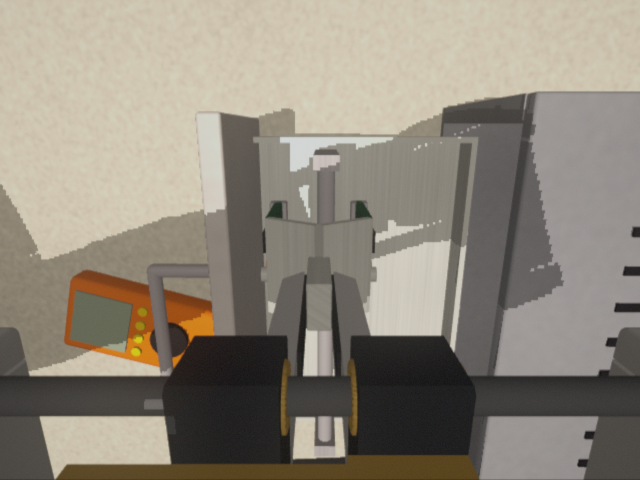

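The hanger (column ~320) straddles the bar (column 325), and both posts are clear. I'll lower it with a small +x correction.

move_arm --deltas '[0,0,0,0.2,0.2,2,1,0,0,0,0.2,0.2,4,1,0,0,0,0.2,0.2,6,1,0,0,0,0.2,0.2,8,1,0,0,0,0.2,0.2,8,1,0,0,0,0.2,0.2,8,1]'

```text
time: 15.25
tool_pos: [0.5611, 0.2574, 0.1414]
ee_rot: [3.139, -0.001, 1.576]
wrist_force: [-0.2, -0.4, -1.6]
width: 0.0117
finger_force: 30.0
```

move_arm --deltas '[0,0,0,0,-0.2,0.8,1,0,0,0,0,-0.2,1.6,1,0,0,0,0,-0.2,1.9,1,0,0,0,0,-0.2,1.9,1,0,0,0,0,-0.2,1.9,1]'

```text
time: 15.75
tool_pos: [0.5591, 0.2576, 0.1216]
ee_rot: [3.139, -0.001, 1.577]
wrist_force: [1.4, 0.5, 3.3]
width: 0.0118
finger_force: 30.0
```

move_arm --deltas '[0,0,0,0,0,0,0.15,0,0,0,0,0,0,0.15,0,0,0,0,0,0,0.15,0,0,0,0,0,-3,0.15,0,0,0,0,0,-7,0.15,0,0,0,0,0,-11,0.15,0,0,0,0,0,-14,0.15,0,0,0,-4,-1,-14,0.15]'

```text
time: 16.55
tool_pos: [0.5505, 0.2207, 0.2654]
ee_rot: [3.132, -0.004, 1.582]
wrist_force: [0.0, -0.8, 0.6]
width: 0.0401
finger_force: 0.0
```

```bash
python3 - <<'E'
from wet import *
print('bar');blobs(.52,.6,.06,.3,.112,.15);
D((.48,.06,.25,92),(.4395,-.1428,.13,101.4))
E
```

```text
tabs
39 [620.4 -65. ] [18.5  9.7] 0.4 z 0.1142
57 [ 562.3 -187.3] [21.9 12.9] 88.7 z 0.1136
63 [ 514.6 -410.9] [12.3 24.3] 3.0 z 0.1178
55 [ 439.5 -143.1] [11.7 23.1] 11.2 z 0.1145
roofs
135 [616.7 -70.2] [26.  20.1] 0.5 z 0.0899
140 [ 619.6 -441.2] [20.7 48.9] 0.3 z 0.0548
604 [ 563.1 -187.2] [59.9 64.2] 82.3 z 0.0689
623 [ 514.4 -411.1] [63.4 60.7] 4.1 z 0.0724
626 [ 439.5 -142.7] [63.2 60.1] 11.3 z 0.0686
bar
88 [557.5 257. ] [12.7 24.2] 6.8 z 0.141
t 16.6 pos [0.5482 0.2127 0.2634] rot [179.8   0.2  90.2] F [-1.  -1.4 -0.1] w 0.0399
[ 0.004  0.004 -0.031] [-15.24  -6.89   1.37]
[ 0.004  0.004 -0.195] [-35.46 -11.07  13.43]
```

move_arm --deltas '[0,0,0,-4,-1,0,0.15,0,0,-0.02,-8.5,-2.5,0,0.15,0,0,-0.06,-13,-4,0,0.15,0,0,-0.1,-18,-5.5,0,0.15,0,0,-0.14,-23,-7,0,0.15,0,0,-0.18,-28,-9,0,0.15,0,0,-0.2,-33,-10.5,1,0.15,0,0,-0.2,-35.5,-11.1,4,0.15]'

```text
time: 17.4
tool_pos: [0.4399, -0.1413, 0.2232]
ee_rot: [3.135, 0.005, 1.775]
wrist_force: [1.5, -0.4, -0.1]
width: 0.0398
finger_force: 0.0
```

move_arm --deltas '[0,0,0,0,0,3,0.15,0,0,0,0,0,6,0.15,0,0,0,0,0,9,0.15,0,0,0,0,0,9,0.15,0,0,0,0,0,9,0.15]'

```text
time: 17.9
tool_pos: [0.4391, -0.1381, 0.1301]
ee_rot: [-3.14, -0.001, 1.777]
wrist_force: [0.4, 0.8, 0.1]
width: 0.0397
finger_force: 0.0
```

```bash
python3 - <<'E'
from h import *
D((.4395,-.1428,.093,101.4))
E
```

```text
t 17.9 pos [ 0.4391 -0.1381  0.1301] rot [-1.799e+02 -1.000e-01  1.018e+02] F [0.4 0.8 0.1] w 0.0397
[-0.001 -0.001  0.007] [-0.47 -0.06  3.71]
```

move_arm --deltas '[0,0,0,-0.5,0,1.5,0.15,0,0,0,-0.5,0,3,0.15,0,0,0,-0.5,0,3.7,0.15,0,0,0,-0.5,0,3.7,0.15,0,0,0,-0.5,0,3.7,1,0,0,0,-0.5,0,3.7,1,0,0,0,-0.5,0,3.7,1,0,0,0,-0.5,0,3.7,1]'

```text
time: 18.7
tool_pos: [0.4406, -0.1433, 0.0938]
ee_rot: [3.141, 0.001, 1.777]
wrist_force: [-4.4, 0.3, -0.9]
width: 0.0117
finger_force: 30.0
```

move_arm --deltas '[0,0,0,0,0,-2,1,0,0,0,0,0,-6,1,0,0,0,0,0,-10,1,0,0,0,0,0,-14,1,0,0,0.04,0,0,-18,1,0,0,0.1,1,1,-19.6,1,0,0,0.15,4,2.5,-19.6,1,0,0,0.2,8,4,-19.6,1]'

```text
time: 19.5
tool_pos: [0.4639, -0.0569, 0.2897]
ee_rot: [3.14, 0.001, 1.571]
wrist_force: [0.2, 0.6, -1.1]
width: 0.0118
finger_force: 30.0
```

```bash
python3 - <<'E'
from h import *
D((.5595,.176,.29,90))
E
```

```text
t 19.5 pos [ 0.4639 -0.0569  0.2897] rot [179.9   0.   90. ] F [ 0.2  0.6 -1.1] w 0.0118
[0.001 0.001 0.001] [23.28  9.57 -0.03]
```

move_arm --deltas '[0,0,0,4,1.5,0,1,0,0,0,9,3.5,0,1,0,0,0,14,5.5,0,1,0,0,0,19,8,0,1,0,0,0,23.2,9.6,0,1,0,0,0,23.2,9.6,3,1,0,0,0,23.2,9.6,7,1,0,0,0,23.2,9.6,7,1]'

```text
time: 20.3
tool_pos: [0.5532, 0.1756, 0.2098]
ee_rot: [-3.124, 0.004, 1.578]
wrist_force: [-0.3, 0.3, -2.9]
width: 0.0116
finger_force: 30.0
```

move_arm --deltas '[0,0,0,0,0,2,1,0,0,0,0,0,4,1,0,0,0,0,0,6,1,0,0,0,0,0,8,1,0,0,0,0,0,8,1,0,0,0,0,0,8,1]'

```text
time: 20.9
tool_pos: [0.5587, 0.1757, 0.141]
ee_rot: [3.14, -0.0, 1.576]
wrist_force: [0.2, -0.2, -1.8]
width: 0.0119
finger_force: 30.0
```

move_arm --deltas '[0,0,0,0,0,0.8,1,0,0,0,0,0,1.6,1,0,0,0,0,0,1.9,1,0,0,0,0,0,1.9,1,0,0,0,0,0,1.9,1]'

```text
time: 21.4
tool_pos: [0.5594, 0.1759, 0.1217]
ee_rot: [3.137, -0.0, 1.577]
wrist_force: [3.0, -1.4, 2.9]
width: 0.0117
finger_force: 30.0
```

move_arm --deltas '[0,0,0,0,0,0,0.15,0,0,0,0,0,0,0.15,0,0,0,0,0,0,0.15,0,0,0,0,0,-3,0.15,0,0,0,0,0,-7,0.15,0,0,0,0,0,-11,0.15,0,0,0,0,0,-14,0.15,0,0,0,-4,-1,-14,0.15]'

```text
time: 22.2
tool_pos: [0.5503, 0.1389, 0.2654]
ee_rot: [3.132, -0.003, 1.583]
wrist_force: [1.8, -1.8, 0.2]
width: 0.0398
finger_force: 0.0
```

```bash
python3 - <<'E'
from wet import *
print('bar');blobs(.52,.6,.06,.3,.112,.15);
D((.48,.0,.25,90),(.5631,-.1872,.13,82.3))
E
```

```text
tabs
40 [620.2 -64.8] [ 9.6 17.8] 89.7 z 0.1151
55 [ 562.3 -187.3] [21.8 12.4] 89.3 z 0.1138
64 [ 514.4 -410.5] [12.  24.3] 1.4 z 0.1171
roofs
137 [617.1 -70.1] [25.6 20.2] 1.1 z 0.09
134 [ 619.5 -441.2] [20.6 48.7] 0.5 z 0.0552
601 [ 563.2 -187.2] [59.9 64.2] 82.4 z 0.0686
623 [ 514.5 -411. ] [64.  60.5] 3.7 z 0.0725
bar
82 [558.4 175.8] [11.7 23.7] 5.4 z 0.1409
t 22.2 pos [0.5481 0.1311 0.2636] rot [179.8   0.2  90.2] F [-0.6 -2.7  0.2] w 0.04
[0.004 0.004 0.004] [-13.08  -6.86   1.38]
[0.004 0.004 0.138] [-31.78   1.32  13.49]
```

move_arm --deltas '[0,0,0,-4,0,0,0.15,0,0,0.02,-9,0.2,0,0.15,0,0,0.05,-14,0.4,0,0.15,0,0,0.08,-19,0.6,0,0.15,0,0,0.11,-24,0.9,0,0.15,0,0,0.14,-28,1.1,0,0.15,0,0,0.14,-31.8,1.3,1,0.15,0,0,0.14,-31.8,1.3,4,0.15]'

```text
time: 23.05
tool_pos: [0.5639, -0.1875, 0.2218]
ee_rot: [3.137, 0.003, 1.43]
wrist_force: [0.6, 0.4, -0.8]
width: 0.0398
finger_force: 0.0
```

move_arm --deltas '[0,0,0,0,0,3,0.15,0,0,0,0,0,6,0.15,0,0,0,0,0,9,0.15,0,0,0,0,0,9,0.15,0,0,0,0,0,9,0.15]'

```text
time: 23.55
tool_pos: [0.5626, -0.1818, 0.1297]
ee_rot: [-3.14, -0.001, 1.437]
wrist_force: [1.0, 0.6, 0.5]
width: 0.04
finger_force: 0.0
```

```bash
python3 - <<'E'
from h import *
D((.5631,-.1872,.093,82.4))
E
```

```text
t 23.6 pos [ 0.5626 -0.1818  0.1297] rot [-179.9   -0.    82.3] F [1.  0.6 0.5] w 0.04
[-0.002 -0.001 -0.001] [-0.53  0.13  3.67]
```

move_arm --deltas '[0,0,0,-0.5,0.1,1.5,0.15,0,0,0,-0.5,0.1,3,0.15,0,0,0,-0.5,0.1,3.7,0.15,0,0,0,-0.5,0.1,3.7,0.15,0,0,0,-0.5,0.1,3.7,1,0,0,0,-0.5,0.1,3.7,1,0,0,0,-0.5,0.1,3.7,1,0,0,0,-0.5,0.1,3.7,1]'

```text
time: 24.35
tool_pos: [0.5636, -0.1872, 0.0938]
ee_rot: [3.141, 0.0, 1.437]
wrist_force: [-1.5, 0.3, -0.2]
width: 0.0118
finger_force: 30.1
```

move_arm --deltas '[0,0,0,0,0,-2,1,0,0,0,0,0,-6,1,0,0,0,0,0,-10,1,0,0,0,0,0,-14,1,0,0,0,0,0,-18,1,0,0,-0.05,1,-0.5,-20.5,1,0,0,-0.1,5,-1,-20.5,1,0,0,-0.13,9,-2,-20.5,1]'

```text
time: 25.15
tool_pos: [0.5561, -0.0952, 0.2992]
ee_rot: [3.139, 0.0, 1.566]
wrist_force: [-0.1, -0.2, -1.9]
width: 0.0116
finger_force: 30.0
```

```bash
python3 - <<'E'
from h import *
D((.5595,.096,.29,90))
E
```

```text
t 25.1 pos [ 0.5561 -0.0952  0.2992] rot [179.9   0.   89.7] F [-0.1 -0.2 -1.9] w 0.0116
[ 0.002  0.    -0.005] [19.12  0.25  0.92]
```

move_arm --deltas '[0,0,0,4,0,0,1,0,0,0,9,0.1,0,1,0,0,0,14,0.3,0,1,0,0,0,18,0.4,0,1,0,0,0,19,0.4,0,1,0,0,0,19,0.4,4,1,0,0,0,19,0.4,8,1,0,0,0,19,0.4,8,1]'

```text
time: 25.95
tool_pos: [0.5554, 0.0938, 0.2093]
ee_rot: [-3.124, 0.002, 1.567]
wrist_force: [-1.1, 0.1, -1.9]
width: 0.0117
finger_force: 30.0
```

move_arm --deltas '[0,0,0,0,0,2,1,0,0,0,0,0,4,1,0,0,0,0,0,6,1,0,0,0,0,0,8,1,0,0,0,0,0,8,1,0,0,0,0,0,8,1]'

```text
time: 26.55
tool_pos: [0.5614, 0.0942, 0.1402]
ee_rot: [3.139, -0.0, 1.566]
wrist_force: [0.1, -0.0, -1.1]
width: 0.0117
finger_force: 30.0
```

move_arm --deltas '[0,0,0,0,-0.2,0.8,1,0,0,0,0,-0.2,1.5,1,0,0,0,0,-0.2,1.8,1,0,0,0,0,-0.2,1.8,1,0,0,0,0,-0.2,1.8,1]'

```text
time: 27.05
tool_pos: [0.5597, 0.0947, 0.1219]
ee_rot: [3.137, -0.0, 1.567]
wrist_force: [1.3, -0.1, 4.2]
width: 0.0122
finger_force: 30.0
```

move_arm --deltas '[0,0,0,0,0,0,0.15,0,0,0,0,0,0,0.15,0,0,0,0,0,0,0.15,0,0,0,0,0,-3,0.15,0,0,0,0,0,-7,0.15,0,0,0,0,0,-11,0.15,0,0,0,0,0,-14,0.15,0,0,0,0,-4,-14,0.15]'

```text
time: 27.85
tool_pos: [0.5226, 0.0947, 0.2636]
ee_rot: [3.134, -0.001, 1.566]
wrist_force: [0.0, 0.1, 1.1]
width: 0.04
finger_force: 0.0
```

move_arm --deltas '[0,0,0,-4,-4,0,0.15,0,0,0,-9,-8,0,0.15,0,0,0,-14,-12,0,0.15,0,0,0,-18,-16,0,0.15,0,0,0,-22,-20,0,0.15,0,0,0,-26,-23,0,0.15,0,0,0,-30,-23,0,0.15,0,0,0,-34,-23,0,0.15]'

```text
time: 28.65
tool_pos: [0.2888, -0.2247, 0.2608]
ee_rot: [3.14, 0.001, 1.567]
wrist_force: [0.9, -0.5, 0.4]
width: 0.0401
finger_force: 0.0
```

```bash
python3 - <<'E'
from wet import *
print('bar');blobs(.52,.6,.04,.31,.112,.15)
print('front');blobs(.46,.51,.0,.36,.145,.158);print('pull');blobs(.42,.45,.1,.26,.125,.145)
cv2.imwrite("pics/top2c.png",cv2.resize(s["image"][80:340,60:460,::-1],(800,520)))
D((.433,.1765,.25,90))
E
```

```text
tabs
39 [619.9 -64.9] [18.4  9.5] 0.7 z 0.1147
63 [ 514.4 -410.7] [12. 24.] 4.2 z 0.1181
roofs
137 [616.6 -70.2] [20.1 25.9] 89.4 z 0.09
139 [ 619.5 -441.2] [49.5 20.8] 89.8 z 0.0548
623 [ 514.3 -411. ] [63.7 61.1] 3.2 z 0.0724
bar
89 [557.8 258.3] [12.4 26.2] 5.2 z 0.1406
81 [558.6 176.1] [10.9 24.5] 2.3 z 0.1413
80 [557.7  93.6] [12.6 25. ] 3.7 z 0.1417
front
1033 [487.6 173.9] [ 14.4 339.7] 0.2 z 0.1524
pull
271 [440.  173.8] [ 18.6 129.3] 0.2 z 0.1397
t 28.7 pos [ 0.287  -0.2319  0.2595] rot [-179.9    0.3   89.2] F [-0.3 -4.6 -1. ] w 0.0397
[-0.003  0.005 -0.014] [41.05 14.02  0.69]
```

View pics/top2c.png

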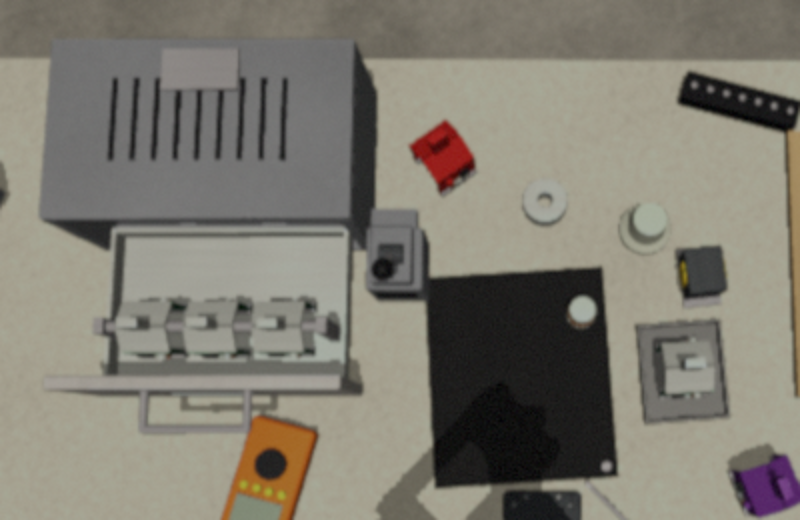

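All three waiting hangers are on the bar at y≈0.258, 0.176 and 0.094. The finished one stands in the tray and the mat is empty apart from the jar. Now I'll go back to the handle.

move_arm --deltas '[0,0,0,4,0.5,0,0.15,0,0,0,9,2,0,0.15,0,0,0,14,4,0,0.15,0,0,0,19,6,0,0.15,0,0,0,24,8,0,0.15,0,0,0,29,10,0,0.15,0,0,0,34,12,0,0.15,0,0,0,38,13.5,0,0.15]'

```text
time: 29.5
tool_pos: [0.4218, 0.145, 0.2599]
ee_rot: [-3.141, 0.0, 1.568]
wrist_force: [1.3, -0.2, 0.8]
width: 0.0395
finger_force: 0.0
```

move_arm --deltas '[0,0,0,2,0.5,0,0.15,0,0,0,2.5,0.5,3,0.15,0,0,0,2.5,0.5,7,0.15,0,0,0,2.5,0.5,7,0.15,0,0,0,2.5,0.5,7,0.15]'

```text
time: 30.0
tool_pos: [0.4264, 0.1675, 0.1899]
ee_rot: [-3.139, 0.0, 1.567]
wrist_force: [1.0, 0.0, 1.0]
width: 0.0401
finger_force: 0.0
```

```bash
python3 - <<'E'
from h import *
D((.433,.1765,.127,90))
E
```

```text
t 30.0 pos [0.4264 0.1675 0.1899] rot [-179.9    0.    89.8] F [1. 0. 1.] w 0.0401
[-0.002  0.    -0.004] [0.91 0.67 6.29]
```

move_arm --deltas '[0,0,0,0.9,0.7,2,0.15,0,0,0,0.9,0.7,5,0.15,0,0,0,0.9,0.7,6.3,0.15,0,0,0,0.9,0.7,6.3,0.15,0,0,0,0.9,0.7,6.3,1,0,0,0,0.9,0.7,6.3,1,0,0,0,0.9,0.7,6.3,1,0,0,0,0.9,0.7,6.3,1]'

```text
time: 30.8
tool_pos: [0.4346, 0.1766, 0.1283]
ee_rot: [3.14, -0.001, 1.567]
wrist_force: [0.4, -0.9, 0.4]
width: 0.0118
finger_force: 0.7
```

move_arm --deltas '[0,0,0,0,1,0,1,0,0,0,0,2.5,0,1,0,0,0,0,4,0,1,0,0,0,0,5.5,0,1,0,0,0,0,7,0,1,0,0,0,0,8.5,0,1,0,0,0,0,9.5,0,1,0,0,0,0,10,0,1]'

```text
time: 31.6
tool_pos: [0.5357, 0.177, 0.1283]
ee_rot: [3.139, -0.002, 1.567]
wrist_force: [-1.4, 3.6, 5.7]
width: 0.0089
finger_force: 30.0
```

```bash
python3 - <<'E'
from h import *
D((.6139,.1765,.127,90))
E
```

```text
t 31.6 pos [0.5357 0.177  0.1283] rot [ 1.799e+02 -1.000e-01  8.980e+01] F [-1.4  3.6  5.7] w 0.0089
[ 0.002 -0.002 -0.004] [-0.02  7.82  0.14]
```

move_arm --deltas '[0,0,0,0,1.5,0,1,0,0,0,0,3,0,1,0,0,0,0,4.5,0,1,0,0,0,0,6,0,1,0,0,0,0,7,0,1,0,0,0,0,7.8,0,1,0,0,0,0,8,0,1,0,0,0,0,8,0,1]'

```text
time: 32.4
tool_pos: [0.6139, 0.1774, 0.1282]
ee_rot: [-3.141, -0.003, 1.568]
wrist_force: [-1.9, 4.6, 5.6]
width: 0.009
finger_force: 30.0
```

move_arm --deltas '[0,0,0,0,0.3,0,1,0,0,0,0,0.3,0,1]'

```text
time: 32.6
tool_pos: [0.6139, 0.1774, 0.1282]
ee_rot: [-3.135, -0.002, 1.568]
wrist_force: [-9.2, 5.1, 8.6]
width: 0.0088
finger_force: 30.0
```

move_arm --deltas '[0,0,0,0,-0.2,0,0.15,0,0,0,0,-0.2,0,0.15,0,0,0,0,-0.2,0,0.15,0,0,0,0,-0.2,-3,0.15,0,0,0,0,-0.2,-7,0.15,0,0,0,0,-0.2,-11,0.15,0,0,0,-3,-3,-12,0.6,0,0,0,-7,-6,-12,1]'

```text
time: 33.4
tool_pos: [0.5582, 0.1058, 0.2494]
ee_rot: [3.136, 0.0, 1.569]
wrist_force: [0.8, -2.2, -0.1]
width: 0.0275
finger_force: 0.0
```

move_arm --deltas '[0,0,0,-4,-2,0,1,0,0,0,-9,-2,0,1,0,0,0,-14,-2,0,1,0,0,0,-15.2,-2,0,1,0,0,0,-15.2,-2,0,1,0,0,0,-15.2,-2,0,1]'

```text
time: 34.0
tool_pos: [0.5363, -0.0455, 0.2468]
ee_rot: [-3.141, -0.001, 1.567]
wrist_force: [0.3, 0.6, -0.2]
width: 0.0002
finger_force: 0.0
```

```bash
python3 - <<'E'
from wet import *
print('ball');blobs(.56,.72,-.08,-.02,.165,.2)
print('front/pull');blobs(.60,.66,.0,.36,.145,.158);blobs(.59,.64,.1,.26,.125,.145)
D((.545,-.046,.16,90))
E
```

```text
tabs
38 [620.3 -65. ] [ 9.6 18.1] 89.7 z 0.1148
64 [ 514.4 -410.3] [11.8 23.8] 3.9 z 0.1174
roofs
135 [616.7 -70.1] [19.8 25.1] 89.2 z 0.0904
133 [ 619.5 -440.2] [20.6 50.6] 0.1 z 0.0553
623 [ 514.3 -410.9] [63.8 60.3] 3.3 z 0.0726
ball
72 [615.3 -50. ] [15.6 26.5] 88.0 z 0.1838
front/pull
38 [658.7 305.1] [76.9  2.4] 89.9 z 0.1502
53 [624.4 234.9] [31.  11.4] 5.7 z 0.1394
t 34.0 pos [ 0.5364 -0.0449  0.247 ] rot [-180.    -0.    89.8] F [ 0.4 -0.   0.5] w 0.0004
[-0.    -0.001 -0.003] [-0.11  0.87  8.7 ]
```

Lower to the ball's height, then push it over.

move_arm --deltas '[0,0,0,-0.1,0,3,1,0,0,0,-0.1,0,6,1,0,0,0,-0.1,0,8.7,1,0,0,0,-0.1,0,8.7,1,0,0,0,-0.1,2,8.7,1,0,0,0,-0.1,4,8.7,1,0,0,0,-0.1,5,8.7,1,0,0,0,-0.1,5.5,8.7,1]'

```text
time: 34.85
tool_pos: [0.5918, -0.0463, 0.1615]
ee_rot: [-3.141, 0.0, 1.568]
wrist_force: [-3.1, 1.0, 2.0]
width: 0.0007
finger_force: 1.2
```

move_arm --deltas '[0,0,0,0,1.5,0,1,0,0,0,0,3,0,1,0,0,0,0,4,0,1,0,0,0,0,5,0,1,0,0,0,0,6,0,1,0,0,0,0,6.5,0,1,0,0,0,0,6.5,0,1]'

```text
time: 35.55
tool_pos: [0.6545, -0.0474, 0.1595]
ee_rot: [-3.135, -0.0, 1.567]
wrist_force: [-5.4, 0.7, 0.6]
width: 0.0006
finger_force: 2.8
```

move_arm --deltas '[0,0,0,0,0.4,0,1,0,0,0,0,0.8,0,1,0,0,0,0,0.8,0,1,0,0,0,0,0.8,0,1]'

```text
time: 35.95
tool_pos: [0.6548, -0.0474, 0.1595]
ee_rot: [-3.118, -0.001, 1.566]
wrist_force: [-24.4, 0.6, 8.2]
width: 0.0005
finger_force: 12.1
```

The lever is at its end stop: 24 N and no further motion. I'll back off, go up and away, and check.

move_arm --deltas '[0,0,0,0,-3,0,1,0,0,0,0,-7,0,1,0,0,0,0,-11,0,1,0,0,0,0,-13,-3,1,0,0,0,0,-16,-7,1,0,0,0,-4,-20,-9,1,0,0,0,-8,-24,-9,1,0,0,0,-12,-28,-9,1]'

```text
time: 36.75
tool_pos: [0.3993, -0.1515, 0.2519]
ee_rot: [3.137, 0.003, 1.569]
wrist_force: [0.9, -1.4, -0.2]
width: 0.0003
finger_force: 0.0
```

```bash
python3 - <<'E'
from wet import *
print('ball');blobs(.56,.75,-.08,-.02,.165,.2)
print('front/pull');blobs(.60,.668,.0,.36,.145,.158);blobs(.59,.65,.1,.26,.125,.145)
D((.36,-.2,.25,90));o=cam("side");save(o,"s2")
cv2.imwrite("pics/top3c.png",cv2.resize(s["image"][80:400,60:460,::-1],(750,600)))
E
```

```text
tabs
41 [620.4 -64.9] [17.9  9.6] 1.2 z 0.1148
65 [ 514.7 -410.7] [12.2 23.9] 3.1 z 0.1172
roofs
137 [616.7 -70.2] [25.3 20.3] 0.1 z 0.0908
127 [ 620.6 -441.2] [18.8 49.9] 0.3 z 0.0556
618 [ 514.5 -410.8] [63.9 60.3] 3.8 z 0.0725
ball
100 [679. -45.] [23.1 23. ] 0.5 z 0.1831
front/pull
611 [662.7 174.6] [ 10.6 339.7] 0.0 z 0.1522
386 [629.4 174.4] [129.7  41.1] 90.0 z 0.1394
t 36.8 pos [ 0.3946 -0.1565  0.2518] rot [-180.     0.4   89.4] F [-2.3 -1.7 -0.9] w 0.0001
[-0.001  0.007 -0.011] [-4.38 -3.41  0.21]
```

View pics/top3c.png

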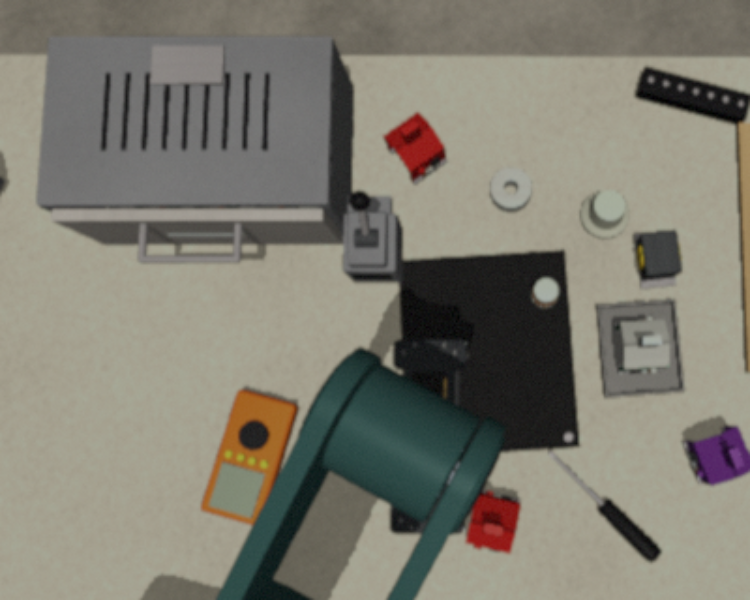

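View pics/s2.png

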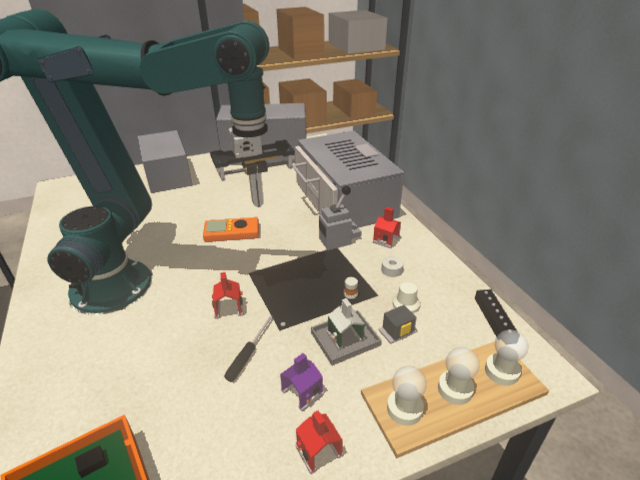

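The drawer is shut, with its handle at the starting x. The lever is over at x≈0.68, the finished hanger stands in the tray, and the bystanders are where they were. Handing in.

move_arm --deltas '[0,0,0,0,0,0,1,0,0,0,0,0,0,1,0,0,0,0,0,0,1]'

```text
time: 37.15
tool_pos: [0.4007, -0.1495, 0.2497]
ee_rot: [-3.141, -0.001, 1.569]
wrist_force: [0.4, -0.1, -0.0]
width: 0.0004
finger_force: 0.0
```

```bash
python3 -c "
from bench import robot
print(robot.close_job())"
```

```text
the job is handed in; nothing more can be done
None
```

I handed the job in at about 37 s: the finished hanger stands in the tray, all three waiting hangers went onto the bar, the drawer is shut, and the lever is at its other end; the judge gave no result, and I couldn't see the hangers once the drawer was shut.

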